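# Load spent desiccant beads into the drying pan and slide it onto the heat zone

### The arm

A 7-joint arm with a two-finger parallel gripper is mounted at the origin on a cart in front of the work surface, level with it; the furniture and walls round the work are solid. World frame = base frame: x ahead of the robot, y to its left, z up, the work surface at z = 0. Lengths are in mm, angles in rad, forces in N, time in s.
With the tool pointing down it reaches from about 400 to 900 mm from the base axis. Payload 5.6 kg.
Tool frame: the origin (TCP) lies midway between the tips of the shut fingers; the grasp point (between the pads) lies 19 mm behind it (grasp_offset is the distance from the TCP to the grasp point, in mm); z points along the fingers, x is the direction in which the jaws open and shut, and the axes are right-handed (so a half turn about z gives the same grasp; the last joint's range is limited). The gripper opens to 92 mm and grips with 3 to 60 N. Pads are 20 mm wide; open, the fingers measure 128 mm over their backs; the gripper's body (75 mm by 189 mm) begins 69 mm behind the grasp point.
Start: joints at [-1.363, 0.468, -0.012, 1.603, 0.006, 1.071, -0.056], TCP at [161.36, 629.661, 175.292] pointing down, gripper open.
Joint ranges: [-2.53, 2.53], [-0.31, 2.02], [-1.57, 1.55], [0.28, 2.44], [-1.29, 4.43], [0.15, 1.84], [-2.92, 2.92]. Speed limits (rad/s): [2.57, 2.57, 3.14, 3.14, 3.14, 3.14, 3.14].

### API

Orientations are given as a rotation vector (axis times angle).
In Python, from bench import * gives the robot as it stands. The module is installed in compiled form; this text tells all that it offers.
- The arm moves only by the tool carry_out, never from a script. Its argument "increments" is text: rows parted by semicolons, each of 5 numbers parted by spaces: the closure, from 0 (fully open) to 1 (shut), then the shift along the world's x, y, z in m, then the turn about the world's z in rad. A call has 1 to 12 rows; each row is the pose to reach, as a shift and turn from the pose measured when the call began; what a row does not reach only later rows make up. A row lasts 1/12 s, in which the tool goes at most 41.7 mm and 7.16 degrees, less where a joint would pass 70% of its speed; a pose out of reach is approached as far as the arm can. A call with a gripper value outside its range is refused whole. The fingers move at their own pace and stop on an object; "newtons" is the grip in N (left out, the last holds). Time passes only in rows, so rows that repeat a pose let the fingers close. It gives the time, the measured TCP pose, the force and the opening at its end, in the units of the state.
- observe(): the state, without advancing time (a new reading comes with each control period).
- capture(name): name is "side" or "top"; returns a dict with "frame" (420x560x3 uint8, red, green, blue), "range_z" (420x560 float32, mm along the optical axis (not along the pixel's ray), 0 where there is no reading), "vfov" (degrees; the focal length in pixels is half the picture's height over the tangent of half this angle, whatever the lens; pixels are square), "cx", "cy" (the principal point, pixels), "rvec" (rotation vector, rad) and "tvec" (3), from world to camera coordinates, as OpenCV has them. Camera axes: x right, y down, z forward; pixel columns grow to the right and rows downward; lengths in mm; the calibration is good to about 2 mm. A picture is of the moment at which its call begins.
- hand_in(): hands the job in, once; it reports no verdict.
Trained networks look in the newest picture that a camera, given by its name, has taken for a name from the list of things; names that differ only in an ending like _2 or _b are one class to them, and where a whole thing is asked for, a point or a joint stands for the part that bears it (a point fixed in the world has none). Each returns a list of dicts, best first, with "conf" (0 to 1); they miss things now and then, are a little off and sometimes report something else, mostly with a low value. They report only what shows in the picture. A call takes as long as a camera call.
- spot_in(camera, target): "box" ([left, top, width, height] in pixels, round what is visible of it).
The state is a dict: "t": time; "joints": joint angles; "dq": joint speeds; "effort": joint torques, N m; "tcp_pos": TCP position; "tool_rot": TCP orientation; "contact_force": force on the tool from outside, world axes, zero at the start; "moment": the same for the moment, N m; "gripper_width": finger opening in mm.
Only numpy, scipy, OpenCV 4.12 (cv2) and the standard library are available. Lean on these libraries where they do the work, as an engineer would, in place of code of your own. Each camera call takes 0.05 s, during which the arm holds its last target. There are 200 camera calls.

### The job

The dark green desiccant beads in the white trough are spent and must be dried out: with the blue-handled scoop, scoop them all up and tip them into the steel pan from just above its rim while it stands on the white ring of the heating plate; the gripper itself must not touch the beads. Put the scoop back in the trough, standing on its bottom, and, once the pan is loaded, slide it across the glass, without lifting or tipping it, until its base stands inside the outer red ring. Leave everything else where it is.

Things in the scene. Friction and masses are not known exactly. Their poses are not given: they have to be found in the camera images.
- trough: White open trough, fixed; 128 mm (its x) by 216 mm (its y, long axis). Origin: centre of its underside. A flat channel 36 mm wide runs along its y, 8 mm above the origin; from it both sides slope up and out at 50 degrees to the rim, 46 mm above the origin. Upright end walls of that height, inner faces at y = -100 and +100 mm. Beads start in its -y half, the scoop in its +y half, mouth to the beads.
- scoop: Loose sheet-steel scoop, blue raised handle, 0.16 kg. Origin: centre of the bowl's flat underside, on which it stands in the channel; x points out of the mouth, z up. Bowl 78 mm long (x -39 to 39 mm), open at front and top, floor 31 mm wide, sides leaning out at 50 degrees: it fits the trough's section with 2.5 mm to spare each side. Holds all six beads.
- scoop_grip (a point): Grip point of the scoop's handle, 75 mm behind and 72 mm above the scoop's origin. The handle is a level flat-sided bar along the scoop's x, 17 mm wide and 22 mm high, from x = -124 to -36 mm of the scoop.
- scoop_lip (a point): Middle of the scoop's front lip, on the underside, 39 mm ahead of the scoop's origin.
- scoop_bowl (a point): Middle of the scoop's bowl, 12 mm above the scoop's origin. The sheet is 1.5 mm thick; the floor thins to the lip; the sides begin 6 mm behind the lip and rise to 15 mm height 20 mm behind it (56 mm wide there) and 32 mm at the closed back (85 mm wide).
- bead0_center (a point): Centre of desiccant bead 1 of 6: dark green ball, 18 mm across, 11 g, smooth; rolls on slopes over about 9 degrees, else stays put.
- bead1_center (a point): Centre of desiccant bead 2 of 6: dark green ball, 18 mm across, 11 g, smooth; rolls on slopes over about 9 degrees, else stays put.
- bead2_center (a point): Centre of desiccant bead 3 of 6: dark green ball, 18 mm across, 11 g, smooth; rolls on slopes over about 9 degrees, else stays put.
- bead3_center (a point): Centre of desiccant bead 4 of 6: dark green ball, 18 mm across, 11 g, smooth; rolls on slopes over about 9 degrees, else stays put.
- bead4_center (a point): Centre of desiccant bead 5 of 6: dark green ball, 18 mm across, 11 g, smooth; rolls on slopes over about 9 degrees, else stays put.
- bead5_center (a point): Centre of desiccant bead 6 of 6: dark green ball, 18 mm across, 11 g, smooth; rolls on slopes over about 9 degrees, else stays put.
- hotplate: Grey two-place heating plate with black glass top, fixed, cold now; 165 mm (its x) by 288 mm (its y), glass 40 mm above the table. Origin: centre of its underside. Two small knobs on the front (not used). The two printed rings lie 66 mm either side of its middle along its y; which is red and which white changes. A fixed instrument 0.3 m high stands on the table from y = -0.38 m rightwards, others from x = 0.61 m back.
- heat_zone: Centre of the red printed rings on the glass (flush, z = 40 mm): the outer red ring is 110 mm across inside, the next 96 mm.
- park_zone: Centre of the single white printed ring on the glass (flush, z = 40 mm), 110 mm across inside; the pan starts here.
- pan: Loose round steel pan, about 0.3 kg. Origin: centre of its underside; its handle points along its -x, roughly towards the robot. Base 82 mm across, outside 102 mm at the rim, mouth 95 mm clear, 45 mm high. Slides easily on the glass.
- pan_inside (a point): Middle of the pan's inside, 22 mm above its underside.
- pan_grip (a point): Grip point of the pan's black handle, 92 mm from the pan's axis, 36 mm above its underside. Handle: level bar, 16 mm wide, 15 mm high, from 60 to 130 mm from the pan's axis.
- drying_tube: Bystander: glass drying tube with blue tap lying at the front left, 211 mm long; origin at the middle of its underside. Behind it stands a fixed electrode stand, 0.37 m high, from y = 0.43 m leftwards: keep clear.
- gap_gauge: Bystander: tan gauge rod with a pale end, 56 mm long, 15 mm thick, lying; origin at the centre of its underside.
- spare_cap: Bystander: red screw cap, 28 mm across, 12 mm high; origin at the centre of its underside.

How it is judged:
By the outcome, as a careful person would: the job done as asked, in the order asked, and still so for the second after the job is handed in, with the robot touching nothing.
It also fails if it takes over 72 s, if anything falls off the work surface, if the arm or the gripper's body presses on something with over 40 N, if the wrist force passes 120 N, or if a joint passes its speed limit or range.

## Working session

There is one attempt and no reset: what is moved stays moved. The work goes in short steps, Python scripts to look and compute and a tool call to move; the robot and the scene stay as the last step left them, time stands still between calls to the robot, and variables do not carry over. Pictures are saved under pics/ and viewed, about 8 in all and at most 12, crops included, and the job is handed in when it is done.

Besides the shell and the picture viewer there is one more tool, called after "Emit:" as a command line: name --argument value ..., lists and objects as JSON in quotes. carry_out: Moves the arm, as the interface text tells. Its arguments: {"type":"object","properties":{"increments":{"type":"string"},"newtons":{"type":"number"}},"required":["increments"]}

```bash
mkdir -p pics; cat > h.py <<'E'
from bench import *
import numpy as np, cv2
def cam(c):
    R=cv2.Rodrigues(np.array(c["rvec"],float))[0]; t=np.array(c["tvec"],float).reshape(3)
    f=c["frame"].shape[0]/2/np.tan(np.radians(c["vfov"])/2); return R,t,f
def cloud(c):
    R,t,f=cam(c); z=c["range_z"].astype(float); v,u=np.mgrid[:z.shape[0],:z.shape[1]]
    P=np.stack([(u-c["cx"])/f*z,(v-c["cy"])/f*z,z],-1)
    W=(P-t)@R; W[z<=0]=np.nan; return W
def save(c,n): cv2.imwrite(f"pics/{n}.png",c["frame"][...,::-1])
def shot(n,names=()):
    c=capture(n); W=cloud(c)
    for k in names:
        for d in spot_in(n,k)[:6]:
            l,t,w,h=[int(round(x)) for x in d["box"]]
            p=W[t+h//2,l+w//2]
            print(n,k,round(d["conf"],2),[l,t,w,h],np.round(p,0))
    return c,W
E
python3 - <<'E'
from h import *
print(observe())
N=["trough","scoop","scoop_grip","bead0_center","hotplate","pan","pan_grip","heat_zone","park_zone","drying_tube","gap_gauge","spare_cap"]
for n in("top","side"):
    c,W=shot(n,N); save(c,n+"0")
    R,t,f=cam(c); print(n,-R.T@t,f)
E
```

```text
{'t': 0.0, 'joints': array([-1.36301252,  0.46836498, -0.01161425,  1.6036221 ,  0.00597653,
        1.07138381, -0.05633246]), 'dq': array([ 0.00020139,  0.00032931,  0.00076343, -0.00126219,  0.0026345 ,
        0.00211999, -0.00086095]), 'effort': array([-3.44532373e-04, -5.20566666e+01, -1.21607751e-02, -2.43761212e+01,
       -5.65497950e-02,  1.72536902e-02,  1.72500618e-04]), 'tcp_pos': array([161.20343502, 629.02332395, 174.34894273]), 'tool_rot': array([ 2.48101146e+00,  1.92535630e+00, -2.06631715e-03]), 'contact_force': array([0.31011878, 0.42956136, 0.02111899]), 'moment': array([-0.01942256, -0.05253085,  0.02782689]), 'gripper_width': 91.97408221351412}
top trough 0.77 [241, 193, 91, 58] [468. 169.  13.]
top trough 0.74 [109, 235, 78, 16] [406. 483. 253.]
top trough 0.22 [405, 179, 44, 69] [ 484. -210.   47.]
top scoop 0.89 [222, 198, 67, 37] [479. 249.  92.]
top scoop 0.2 [240, 194, 89, 57] [469. 175.   6.]
top scoop_grip 0.69 [224, 204, 60, 28] [475. 253.  82.]
top hotplate 0.75 [342, 172, 112, 70] [ 502. -133.   43.]
top pan 0.64 [409, 176, 40, 68] [ 493. -217.   41.
[... 438 characters left out ...]
4. -183.   84.]
side scoop 0.82 [272, 218, 27, 25] [481. 249.  42.]
side scoop 0.17 [282, 120, 47, 22] [ 486. -171.   94.]
side scoop_grip 0.61 [284, 120, 46, 24] [ 482. -190.   73.]
side scoop_grip 0.6 [275, 217, 24, 24] [480. 218.   8.]
side bead0_center 0.65 [282, 116, 49, 26] [ 491. -231.   52.]
side hotplate 0.6 [266, 120, 53, 63] [ 525. -121.   34.]
side hotplate 0.26 [275, 290, 22, 58] [422. 542.  20.]
side pan 0.66 [281, 116, 52, 27] [ 488. -235.   49.]
side pan 0.52 [272, 215, 27, 26] [480. 252.  57.]
side pan_grip 0.59 [285, 117, 47, 26] [ 478. -192.   81.]
side heat_zone 0.28 [268, 123, 54, 58] [ 511. -106.   46.]
side [ 283.69545041 1215.44866912 1307.11353604] 505.96251980255755
```

```bash
python3 - <<'E'
import cv2
t=cv2.imread("pics/top0.png");
c=t[160:265,200:465]; cv2.imwrite("pics/top0c.png",cv2.resize(c,None,fx=3,fy=3,interpolation=cv2.INTER_CUBIC))
E
```

```text
(no output)
```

View pics/top0c.png

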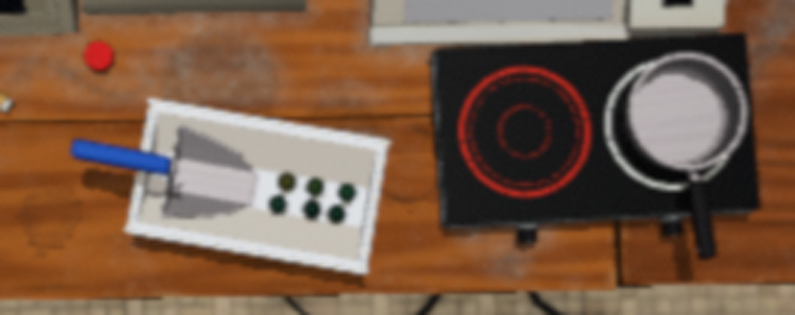

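View pics/top0.png

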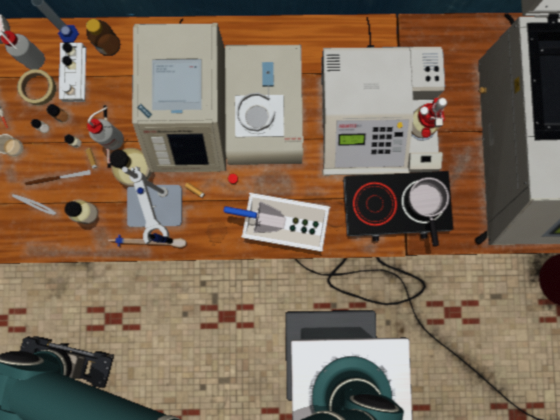

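```bash
cat > meas.py <<'E'
from h import *
def rot(W,m):
    P=W[m]; P=P[~np.isnan(P).any(1)]; r=cv2.minAreaRect(P[:,:2].astype(np.float32)); return len(P),np.round(P.mean(0),1),[np.round(x,1) for x in r],np.round(np.percentile(P[:,2],[5,50,95]),0)
def roi(W,x,y,z):
    with np.errstate(invalid='ignore'):
        return (W[...,0]>x[0])&(W[...,0]<x[1])&(W[...,1]>y[0])&(W[...,1]<y[1])&(W[...,2]>z[0])&(W[...,2]<z[1])
E
python3 - <<'E'
from meas import *
for n in("top","side"):
    c,W=shot(n); hsv=cv2.cvtColor(c["frame"],cv2.COLOR_RGB2HSV); H,S,V=cv2.split(hsv)
    blue=(H>100)&(H<130)&(S>120)&roi(W,(400,600),(180,350),(60,120)); print(n,"handle",rot(W,blue))
    print("trough",rot(W,(S<60)&(V>130)&roi(W,(380,600),(40,290),(15,60))))
    red=((H<8)|(H>172))&(S>130)&roi(W,(420,600),(-140,0),(30,50)); print("red",rot(W,red))
    wh=(S<60)&(V>120)&roi(W,(420,600),(-290,-140),(30,50)); print("white",rot(W,wh))
    rim=roi(W,(430,600),(-290,-140),(76,96)); print("rim",rot(W,rim))
    hd=(V<80)&roi(W,(340,460),(-290,-170),(60,100)); print("panhandle",rot(W,hd))
    print("beads",rot(W,(V<110)&(S>40)&roi(W,(400,560),(60,180),(8,40))))
    print("plate",rot(W,roi(W,(380,620),(-300,30),(34,46))))
E
```

```text
top handle (182, array([490.4, 288.5,  90.8]), [array([490.6, 288.2]), array([84.2, 15.4]), np.float64(78.4)], array([86., 91., 96.]))
trough (2303, array([468.5, 165.3,  37.5]), [array([511.5, 162.7]), array([218.3, 214.1]), np.float64(79.8)], array([18., 41., 50.]))
red (769, array([511.8, -71. ,  40.5]), [array([513.3, -70.9]), array([122. , 121.9]), np.float64(44.9)], array([35., 40., 46.]))
white (840, array([ 522.4, -203.1,   42.9]), [array([ 524., -193.]), array([146.6, 123. ]), np.float64(71.4)], array([37., 43., 48.]))
rim (317, array([ 504.2, -212.2,   84. ]), [array([ 508.5, -198.5]), array([102.4, 135.6]), np.float64(67.2)], array([78., 84., 90.]))
panhandle (170, array([ 427.8, -214.5,   82.6]), [array([ 427.9, -215.7]), array([66.2, 18.9]), np.float64(9.2)], array([76., 83., 87.]))
beads (99, array([457.8, 120.5,  25.5]), [array([457.1, 121.6]), array([71.1, 31.7]), np.float64(78.3)], array([20., 26., 31.]))
plate (5565, array([ 519.1, -121.8,   40.3]), [array([ 528.5, -125.9]), array([192.6, 303.3]), np.float64(2.0)], array([35., 40., 45.]))
side handle (90, array([489
[... 345 characters left out ...]
, array([36., 41., 46.]))
white (223, array([ 527.7, -208.7,   43.1]), [array([ 535.2, -196.1]), array([152.4, 118.3]), np.float64(19.6)], array([37., 43., 49.]))
rim (205, array([ 510. , -210.3,   82.7]), [array([ 511.6, -215.5]), array([133.5, 107.1]), np.float64(36.4)], array([77., 82., 90.]))
panhandle (70, array([ 434.1, -213.4,   81.1]), [array([ 430.1, -214.9]), array([59.1, 22.6]), np.float64(2.9)], array([70., 82., 88.]))
beads (22, array([455.4, 123.5,  25. ]), [array([455.9, 124.7]), array([71.9, 25.9]), np.float64(79.5)], array([19., 26., 29.]))
plate (1962, array([ 521.5, -103.2,   40.5]), [array([ 524.9, -127.3]), array([197.3, 309.1]), np.float64(1.5)], array([35., 41., 45.]))
```

Emit:
carry_out --increments "0 0.01 -0.035 0 -0.12; 0 0.025 -0.07 0 -0.24; 0 0.04 -0.105 0 -0.36; 0 0.055 -0.14 0 -0.48; 0 0.07 -0.175 0 -0.6; 0 0.085 -0.21 0 -0.72; 0 0.1 -0.245 0 -0.84; 0 0.12 -0.275 0 -0.96; 0 0.14 -0.305 0 -1.08; 0 0.17 -0.33 0 -1.2; 0 0.2 -0.34 0 -1.32; 0 0.23 -0.343 0 -1.44" --newtons 60

```text
t: 2.4
tcp_pos: [392.8, 284.3, 176.0]
tool_rot: [-3.134, 0.202, -0.0]
contact_force: [-0.6, 1.1, -0.6]
gripper_width: 92.0
```

```bash
cat >> meas.py <<'E'
d=np.array([-0.2,-0.98]); d/=np.linalg.norm(d); nrm=np.array([-d[1],d[0]])
def tool():
    o=observe(); R=cv2.Rodrigues(np.array(o["tool_rot"]))[0]
    print("t",round(o["t"],2),"tcp",np.round(o["tcp_pos"],1),"jawdeg",round(np.degrees(np.arctan2(R[1,0],R[0,0])),1),"z",np.round(R[:,2],3),"w",round(o["gripper_width"],1),"F",np.round(o["contact_force"],1),"q",np.round(o["joints"],2))
E
python3 - <<'E'
from meas import *
tool()
c,W=shot("top"); hsv=cv2.cvtColor(c["frame"],cv2.COLOR_RGB2HSV); H,S,V=cv2.split(hsv)
g=np.array([489.5,283.])
m=roi(W,(380,600),(30,300),(8,60)); P=W[m]; s=(P[:,:2]-g)@d; l=(P[:,:2]-g)@nrm
for a,b in((-20,20),(-50,-30),(30,50)):
    q=(l>a)&(l<b)&(P[:,2]>36)&(P[:,2]<56); h=np.histogram(s[q],bins=np.arange(-40,280,5)); print([(int(e),int(k)) for e,k in zip(h[1],h[0]) if k])
q=(P[:,2]>38)&(s>100)&(s<220); h=np.histogram(l[q],bins=np.arange(-90,90,4)); print([(int(e),int(k)) for e,k in zip(h[1],h[0]) if k])
E
```

```text
t 2.4 tcp [392.8 284.3 176. ] jawdeg -7.4 z [ 0.     0.001 -1.   ] w 92.0 F [-0.6  1.1 -0.6] q [-1.05  0.18  0.4   2.02 -0.09  0.95 -0.73]
[(30, 8), (35, 4), (210, 10), (215, 29), (220, 6)]
[(15, 1), (20, 3), (25, 4), (30, 7), (35, 8), (40, 7), (45, 8), (50, 7), (55, 10), (60, 5), (65, 5), (70, 5), (75, 7), (80, 4), (85, 7), (90, 5), (95, 5), (100, 9), (105, 7), (110, 6), (115, 7), (120, 4), (125, 5), (130, 6), (135, 7), (140, 8), (145, 6), (150, 6), (155, 4), (160, 7), (165, 5), (170, 7), (175, 8), (180, 8), (185, 7), (190, 8), (195, 7), (200, 7), (205, 8), (210, 8), (215, 15), (220, 6)]
[(5, 13), (10, 14), (15, 8), (20, 7), (25, 7), (30, 12), (35, 8), (40, 11), (45, 9), (50, 9), (55, 8), (60, 8), (65, 7), (70, 7), (75, 7), (80, 5), (85, 7), (90, 5), (95, 4), (100, 7), (105, 6), (110, 5), (115, 7), (120, 6), (125, 7), (130, 7), (135, 9), (140, 7), (145, 7), (150, 6), (155, 7), (160, 5), (165, 7), (170, 4), (175, 7), (180, 7), (185, 5), (190, 5), (195, 4), (200, 7), (205, 7), (210, 8), (215, 12), (220, 3)]
[(-62, 40), (-58, 66), (-54, 65), (-50, 65), (-46, 50), (-42, 15), (-38, 4), (-34, 5), (-30, 3), (-26, 4), (-22, 1), (-18, 6), (-14, 2), (-10, 3), (-6, 4), (-2, 5), (2, 4), (6, 2), (10, 6), (14, 4), (18, 5), (22, 2), (26, 6), (30, 3), (34, 5), (38, 10), (42, 43), (46, 63), (50, 66), (54, 69), (58, 60), (62, 3)]
```

Emit:
carry_out --increments "0 0.03 0 0 -0.04; 0 0.06 0 0 -0.07; 0 0.09 0 0 -0.07; 0 0.097 -0.001 -0.02 -0.07; 0 0.097 -0.001 -0.05 -0.07; 0 0.097 -0.001 -0.08 -0.07; 0 0.097 -0.001 -0.1 -0.07; 0 0.097 -0.001 -0.115 -0.07; 0 0.097 -0.001 -0.115 -0.07; 0 0.097 -0.001 -0.115 -0.07"

```text
t: 3.28
tcp_pos: [495.7, 283.2, 61.2]
tool_rot: [-3.124, 0.326, -0.008]
contact_force: [0.6, -0.1, 0.2]
gripper_width: 91.9
```

```bash
python3 - <<'E'
from meas import *
tool()
for n in("top","side"):
    c,W=shot(n)
    x=c["frame"][170:270,190:350] if n=="top" else c["frame"][170:270,200:360]
    cv2.imwrite(f"pics/g_{n}.png",cv2.resize(x[...,::-1],None,fx=3.5,fy=3.5,interpolation=cv2.INTER_CUBIC))
import numpy as np
cv2.imwrite("pics/g.png",np.vstack([cv2.imread("pics/g_top.png"),cv2.imread("pics/g_side.png")])[:600])
E
```

```text
t 3.28 tcp [495.7 283.2  61.2] jawdeg -11.9 z [ 0.005  0.    -1.   ] w 91.9 F [ 0.6 -0.1  0.2] q [-0.88  0.49  0.39  1.91 -0.26  0.78 -0.56]
```

View pics/g.png

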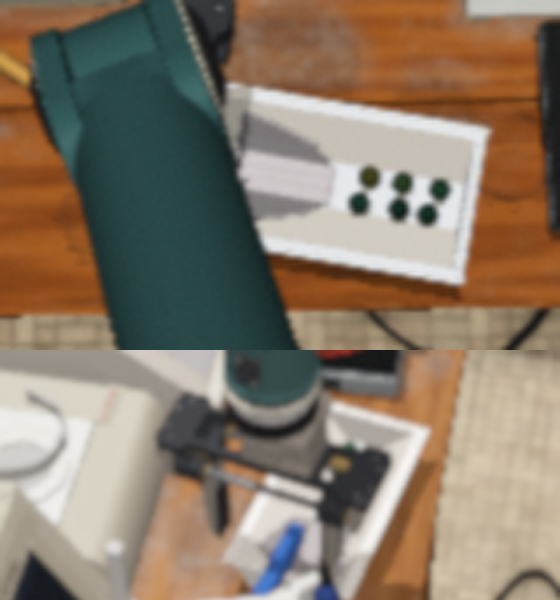

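Emit:
carry_out --increments "0 -0.006 0 0 0.007; 0 -0.006 0 0 0.007; 1 -0.006 0 0 0.007; 1 -0.006 0 0 0.007; 1 -0.006 0 0 0.007; 1 -0.006 0 0 0.007; 1 -0.006 0 0 0.007; 1 -0.006 0 0 0.007; 1 -0.006 0 0 0.007; 1 -0.006 0 0 0.007; 1 -0.006 0 0 0.007; 1 -0.006 0 0 0.007" --newtons 10

```text
t: 4.38
tcp_pos: [490.9, 283.9, 62.7]
tool_rot: [-3.123, 0.315, -0.012]
contact_force: [-0.4, -0.1, -0.0]
gripper_width: 27.5
```

```bash
python3 - <<'E'
from meas import *
tool()
E
```

```text
t 4.38 tcp [490.9 283.9  62.7] jawdeg -11.5 z [ 0.008  0.002 -1.   ] w 27.5 F [-0.4 -0.1 -0. ] q [-0.89  0.48  0.39  1.93 -0.25  0.77 -0.56]
```

Emit:
carry_out --increments "1 0 0 -0.001 0; 1 0 0 -0.001 0; 1 0 0 -0.001 0; 1 0 0 -0.001 0" --newtons 10

```text
t: 4.72
tcp_pos: [490.9, 283.9, 61.6]
tool_rot: [-3.123, 0.315, -0.012]
contact_force: [-0.3, -0.9, -0.0]
gripper_width: 1.6
```

```bash
python3 - <<'E'
from meas import *
tool()
for n in("top","side"):
    c,W=shot(n); hsv=cv2.cvtColor(c["frame"],cv2.COLOR_RGB2HSV); H,S,V=cv2.split(hsv)
    blue=(H>100)&(H<130)&(S>120)&roi(W,(400,600),(180,380),(20,140)); print(n,"handle",rot(W,blue))
    x=c["frame"][150:270,200:360] 
    cv2.imwrite(f"pics/g_{n}.png",cv2.resize(x[...,::-1],None,fx=3.5,fy=3.5,interpolation=cv2.INTER_CUBIC))
cv2.imwrite("pics/g2.png",np.hstack([cv2.imread("pics/g_side.png"),cv2.imread("pics/g_top.png")])[:,:800])
E
```

```text
t 4.72 tcp [490.9 283.9  61.6] jawdeg -11.5 z [ 0.008  0.002 -1.   ] w 1.6 F [-0.3 -0.9 -0. ] q [-0.89  0.49  0.39  1.93 -0.25  0.77 -0.56]meas.py:3: RuntimeWarning: Mean of empty slice.
  P=W[m]; P=P[~np.isnan(P).any(1)]; r=cv2.minAreaRect(P[:,:2].astype(np.float32)); return len(P),np.round(P.mean(0),1),[np.round(x,1) for x in r],np.round(np.percentile(P[:,2],[5,50,95]),0)
  ret = um.true_divide(
Traceback (most recent call last):
  File "meas.py", line 3, in rot
    P=W[m]; P=P[~np.isnan(P).any(1)]; r=cv2.minAreaRect(P[:,:2].astype(np.float32)); return len(P),np.round(P.mean(0),1),[np.round(x,1) for x in r],np.round(np.percentile(P[:,2],[5,50,95]),0)
                                                                                                                                                             ~~~~~~~~~~~~~^^^^^^^^^^^^^^^^^^
IndexError: index -1 is out of bounds for axis 0 with size 0
```

```bash
sed -i 's/^    P=W\[m\]; P=P/    if m.sum()<5: return "none"\n    P=W[m]; P=P/;s/^def rot(W,m):/def rot(W,m):/' meas.py; python3 - <<'E'
from meas import *
for n in("top","side"):
    c,W=shot(n); hsv=cv2.cvtColor(c["frame"],cv2.COLOR_RGB2HSV); H,S,V=cv2.split(hsv)
    blue=(H>100)&(H<130)&(S>120)&roi(W,(400,600),(180,380),(20,140)); print(n,"handle",rot(W,blue))
    x=c["frame"][150:270,200:360] 
    cv2.imwrite(f"pics/g_{n}.png",cv2.resize(x[...,::-1],None,fx=3.5,fy=3.5,interpolation=cv2.INTER_CUBIC))
cv2.imwrite("pics/g2.png",np.hstack([cv2.imread("pics/g_side.png"),cv2.imread("pics/g_top.png")])[:,:800])
E
```

```text
top handle none
side handle (45, array([492.6, 303. ,  90.5]), [array([493.3, 302.9]), array([46.5, 11.4]), np.float64(72.1)], array([85., 91., 95.]))
```

View pics/g2.png

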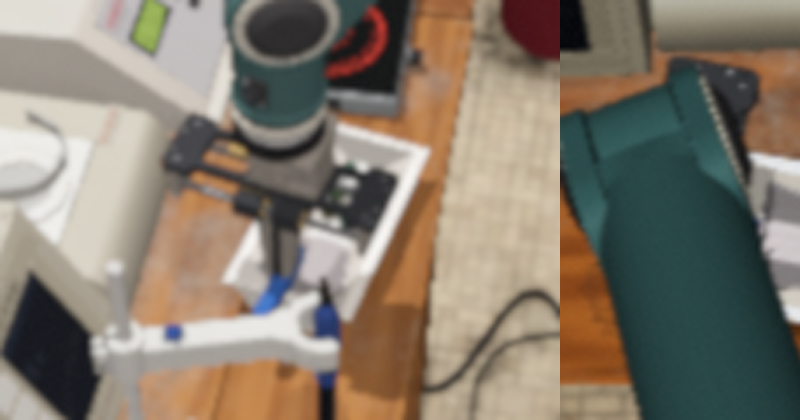

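Emit:
carry_out --increments "1 0 0 0 0; 1 0 0 0 0; 1 0 0 0.005 0; 1 0 0 0.01 0; 1 0 0 0.01 0" --newtons 60

```text
t: 5.28
tcp_pos: [491.7, 284.3, 72.9]
tool_rot: [-3.121, 0.315, -0.014]
contact_force: [-0.2, -0.4, -0.9]
gripper_width: 0.4
```

```bash
python3 - <<'E'
from meas import *
tool(); print(observe()["moment"])
c,W=shot("side"); hsv=cv2.cvtColor(c["frame"],cv2.COLOR_RGB2HSV); H,S,V=cv2.split(hsv)
blue=(H>100)&(H<130)&(S>120)&roi(W,(400,600),(180,380),(20,140)); print("handle",rot(W,blue))
f=roi(W,(440,540),(265,300),(55,150))&~blue; P=W[f]
for z in range(60,150,10):
    q=P[(P[:,2]>z)&(P[:,2]<z+10)]; print(z,len(q),np.round(np.percentile(q,[5,50,95],axis=0)[:,:2],0).tolist() if len(q)>3 else '')
E
```

```text
t 5.28 tcp [491.7 284.3  72.9] jawdeg -11.5 z [ 0.009  0.003 -1.   ] w 0.4 F [-0.2 -0.4 -0.9] q [-0.9   0.47  0.4   1.92 -0.25  0.79 -0.57]
[-0.07545896  0.07871852  0.01109408]
handle (61, array([490.9, 296.4,  90.3]), [array([490.9, 294.5]), array([60.6, 13.3]), np.float64(78.2)], array([84., 90., 95.]))
60 0 
70 5 [[480.0, 270.0], [483.0, 285.0], [486.0, 297.0]]
80 7 [[481.0, 266.0], [485.0, 276.0], [501.0, 296.0]]
90 6 [[490.0, 279.0], [498.0, 290.0], [499.0, 298.0]]
100 0 
110 12 [[479.0, 280.0], [491.0, 291.0], [503.0, 295.0]]
120 16 [[480.0, 289.0], [491.0, 294.0], [505.0, 296.0]]
130 23 [[477.0, 284.0], [492.0, 293.0], [503.0, 298.0]]
140 22 [[476.0, 285.0], [487.0, 294.0], [504.0, 297.0]]
```

```bash
python3 - <<'E'
from meas import *
c,W=shot("side"); R,t,f=cam(c)
p=np.array(observe()["tcp_pos"])
im=c["frame"][...,::-1].copy()
x=cv2.resize(im[180:260,240:330],None,fx=8,fy=7.5,interpolation=cv2.INTER_CUBIC)
for k,col in((0,(0,0,255)),(35,(0,255,255)),(70,(0,255,0))):
    q=R@(p+[0,0,k])+t; u=q[0]/q[2]*f+c["cx"]; v=q[1]/q[2]*f+c["cy"]; print(k,u,v)
    cv2.circle(x,(int((u-240+.5)*8),int((v-180+.5)*7.5)),4,col,-1)
cv2.imwrite("pics/g3.png",x)
E
```

```text
0 279.4395707730391 232.47045153321014
35 279.2237193412472 225.39516926698283
70 279.00026675789775 218.07073279143887
```

View pics/g3.png

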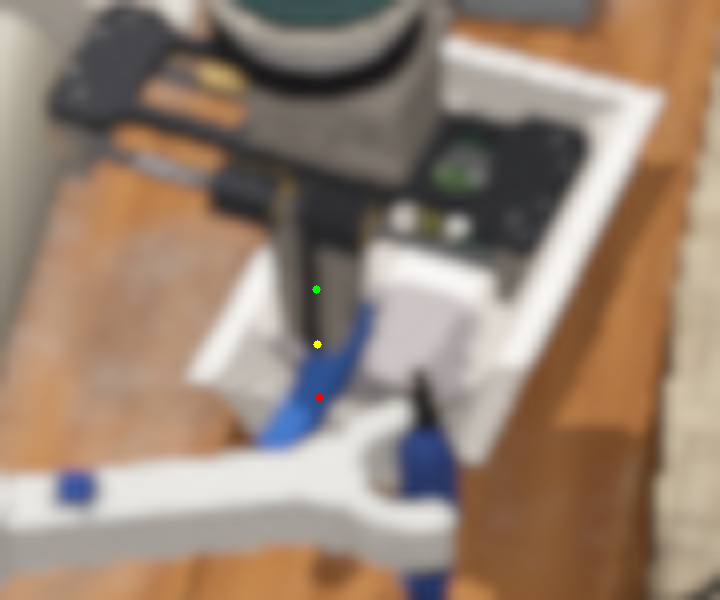

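Emit:
carry_out --increments "0.5 -0.001 0 0 0; 0.5 -0.001 0 0 0; 0.5 -0.001 0 0 0; 0.5 -0.001 0 0 0; 0.5 -0.001 0 0 0; 0.5 -0.001 0 0 0; 0.5 -0.001 0 0 0; 0.5 -0.001 0 0 0; 0.5 -0.001 0 0 0; 0.5 -0.001 0 -0.02 0; 0.5 -0.001 0 -0.035 0; 0.5 -0.001 0 -0.035 0" --newtons 20

```text
t: 6.38
tcp_pos: [488.2, 283.1, 34.8]
tool_rot: [-3.125, 0.315, -0.007]
contact_force: [-0.2, 0.3, -0.3]
gripper_width: 46.0
```

```bash
cat > ov.py <<'E'
from meas import *
import sys
def ov(name,box=(240,180,90,80),sx=8,sy=7.5,ks=(0,40)):
    tool(); c,W=shot("side"); R,t,f=cam(c); p=np.array(observe()["tcp_pos"])
    l,tp,w,h=box; x=cv2.resize(c["frame"][tp:tp+h,l:l+w,::-1],None,fx=sx,fy=sy,interpolation=cv2.INTER_CUBIC)
    for k in ks:
        q=R@(p+[0,0,k])+t; u=q[0]/q[2]*f+c["cx"]; v=q[1]/q[2]*f+c["cy"]
        cv2.circle(x,(int((u-l+.5)*sx),int((v-tp+.5)*sy)),4,(0,0,255),-1)
    cv2.imwrite(f"pics/{name}.png",x); return c,W
E
python3 -c "
from ov import *
ov('g4')"
```

```text
t 6.38 tcp [488.2 283.1  34.8] jawdeg -11.5 z [ 0.005  0.    -1.   ] w 46.0 F [-0.2  0.3 -0.3] q [-0.88  0.52  0.37  1.94 -0.28  0.72 -0.54]
```

View pics/g4.png

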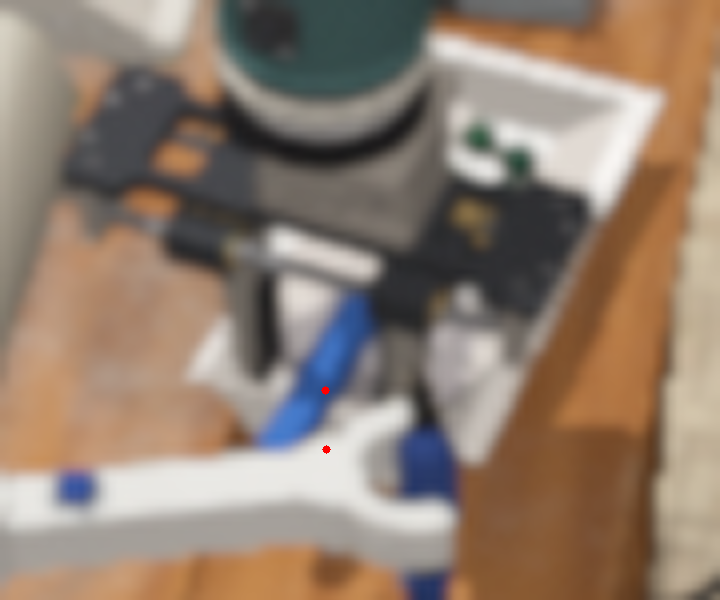

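Emit:
carry_out --increments "0.5 0.001 0 -0.01 0; 0.5 0.001 0 -0.01 0; 1 0.001 0 -0.01 0; 1 0.001 0 -0.01 0; 1 0.001 0 -0.01 0; 1 0.001 0 -0.01 0; 1 0.001 0 -0.01 0; 1 0.001 0 -0.01 0; 1 0.001 0 -0.01 0; 1 0.001 0 -0.01 0" --newtons 15

```text
t: 7.27
tcp_pos: [490.4, 283.7, 26.4]
tool_rot: [-3.124, 0.315, -0.01]
contact_force: [0.0, 0.2, 2.8]
gripper_width: 17.0
```

```bash
python3 -c "
from meas import *
tool()"
```

```text
t 7.27 tcp [490.4 283.7  26.4] jawdeg -11.5 z [ 0.007  0.001 -1.   ] w 17.0 F [0.  0.2 2.8] q [-0.87  0.54  0.37  1.94 -0.28  0.7  -0.54]
```

Emit:
carry_out --increments "1 -0.001 -0.005 0 0; 1 -0.002 -0.01 0 0; 1 -0.003 -0.015 0 0; 1 -0.004 -0.02 0 0; 1 -0.005 -0.025 0 0; 1 -0.006 -0.03 0 0; 1 -0.007 -0.035 0 0; 1 -0.008 -0.04 0 0; 1 -0.009 -0.045 0 0; 1 -0.01 -0.05 0 0; 1 -0.011 -0.055 0 0; 1 -0.012 -0.06 0 0" --newtons 20

```text
t: 8.27
tcp_pos: [478.4, 223.4, 26.4]
tool_rot: [-3.123, 0.315, -0.01]
contact_force: [0.8, 2.7, 1.0]
gripper_width: 17.4
```

```bash
python3 - <<'E'
from meas import *
tool()
for n in("top","side"):
    c,W=shot(n); hsv=cv2.cvtColor(c["frame"],cv2.COLOR_RGB2HSV); H,S,V=cv2.split(hsv)
    m=((V<110)&(S>40)&roi(W,(380,560),(50,180),(5,50))); k,L,st,ce=cv2.connectedComponentsWithStats(m.astype(np.uint8))
    g=np.array([489.5,283.])
    for i in range(1,k):
        p=np.nanmean(W[L==i],0); print(n,st[i,4],np.round(p),"s",np.round((p[:2]-g)@d),"l",np.round((p[:2]-g)@nrm))
    x=c["frame"][165:255,230:350] if n=="top" else c["frame"][170:260,240:360]
    cv2.imwrite(f"pics/h_{n}.png",cv2.resize(x[...,::-1],None,fx=3.3,fy=5.5,interpolation=cv2.INTER_CUBIC))
cv2.imwrite("pics/h.png",np.hstack([cv2.imread("pics/h_side.png"),cv2.imread("pics/h_top.png")]))
E
```

```text
t 8.27 tcp [478.4 223.4  26.4] jawdeg -11.5 z [ 0.007  0.002 -1.   ] w 17.4 F [0.8 2.7 1. ] q [-0.8   0.49  0.37  2.03 -0.28  0.66 -0.45]
top 1 [531.  74.   6.] s 196.0 l 83.0
top 65 [463.  99.  25.] s 186.0 l 11.0
top 58 [443. 104.  26.] s 184.0 l -10.0
top 1 [397. 148.   5.] s 150.0 l -63.0
top 1 [397. 138.   6.] s 161.0 l -61.0
top 2 [392. 147.   7.] s 153.0 l -69.0
top 1 [389. 121.   5.] s 179.0 l -66.0
top 1 [391. 116.   7.] s 184.0 l -63.0
top 3 [386.  99.   6.] s 201.0 l -65.0
top 1 [383. 111.  10.] s 190.0 l -70.0
side 4 [440.  90.  19.] s 199.0 l -10.0
side 6 [446. 122.  26.] s 167.0 l -11.0
side 1 [399. 132.  47.] s 166.0 l -58.0
side 1 [402. 137.  42.] s 161.0 l -57.0
```

Emit:
carry_out --increments "1 -0.001 -0.003 0 0; 1 -0.001 -0.006 0 0; 1 -0.002 -0.009 0 0; 1 -0.002 -0.012 0 0; 1 -0.003 -0.015 0 0; 1 -0.004 -0.018 0 0; 1 -0.004 -0.021 0 0; 1 -0.005 -0.024 0 0; 1 -0.005 -0.027 0 0; 1 -0.006 -0.03 0 0; 1 -0.007 -0.033 0 0; 1 -0.007 -0.036 0 0" --newtons 30

```text
t: 9.37
tcp_pos: [471.0, 186.2, 26.4]
tool_rot: [-3.124, 0.317, -0.009]
contact_force: [0.4, 3.8, 4.2]
gripper_width: 16.7
```

```bash
cat > beads.py <<'E'
from meas import *
def go(name):
    tool()
    for n in("top","side"):
        c,W=shot(n); hsv=cv2.cvtColor(c["frame"],cv2.COLOR_RGB2HSV); H,S,V=cv2.split(hsv)
        m=((V<110)&(S>40)&roi(W,(410,560),(40,200),(10,50))); k,L,st,ce=cv2.connectedComponentsWithStats(m.astype(np.uint8))
        g=np.array([489.5,283.])
        for i in range(1,k):
            p=np.nanmean(W[L==i],0); print(n,st[i,4],np.round(p),"s",np.round((p[:2]-g)@d),"l",np.round((p[:2]-g)@nrm))
        x=c["frame"][165:255,280:350] if n=="top" else c["frame"][160:250,260:330]
        cv2.imwrite(f"pics/h_{n}.png",cv2.resize(x[...,::-1],None,fx=5.7,fy=5.7,interpolation=cv2.INTER_CUBIC))
    cv2.imwrite(f"pics/{name}.png",np.hstack([cv2.imread("pics/h_side.png"),cv2.imread("pics/h_top.png")]))
E
python3 -c "
from beads import *
go('h1')"
```

```text
t 9.37 tcp [471.  186.2  26.4] jawdeg -11.6 z [ 0.006  0.001 -1.   ] w 16.7 F [0.4 3.8 4.2] q [-0.75  0.46  0.38  2.08 -0.27  0.64 -0.39]
top 140 [451. 100.  26.] s 187.0 l -1.0
side 5 [439.  80.  25.] s 209.0 l -9.0
side 24 [445. 110.  25.] s 179.0 l -9.0
```

View pics/h1.png

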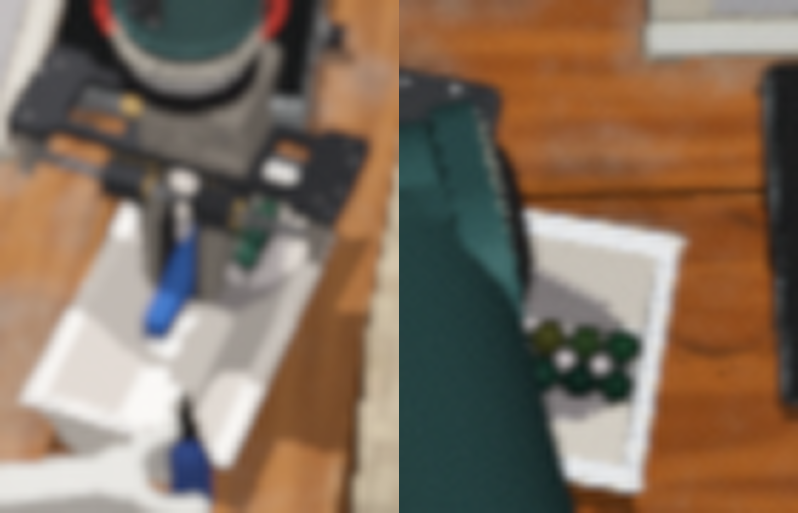

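Emit:
carry_out --increments "1 0 -0.001 0 0; 1 0 -0.001 0 0; 1 0 0.001 -0.001 0; 1 0.0005 0.003 -0.002 0; 1 0.001 0.005 -0.003 0; 1 0.0015 0.007 -0.004 0; 1 0.002 0.009 -0.005 0; 1 0.002 0.011 -0.006 0; 1 0.002 0.011 -0.006 0" --newtons 10

```text
t: 10.22
tcp_pos: [472.2, 196.4, 19.7]
tool_rot: [3.125, -0.317, 0.007]
contact_force: [0.4, -2.0, 0.8]
gripper_width: 17.0
```

```bash
cat > pitch.py <<'E'
from meas import *
def pitch(zr=(40,160)):
    o=observe(); p=o["tcp_pos"]
    out=[]
    for n in("top","side"):
        c,W=shot(n); H,S,V=cv2.split(cv2.cvtColor(c["frame"],cv2.COLOR_RGB2HSV))
        m=(H>100)&(H<130)&(S>120)&roi(W,(380,600),(p[1]-90,p[1]+90),(p[2]-20,p[2]+140))
        if m.sum()<12: print(n,"few",m.sum()); continue
        P=W[m]; s=(P[:,:2]-p[:2])@d; a,b=np.polyfit(s,P[:,2],1); r=P[:,2]-a*s-b; k=abs(r)<8; a,b=np.polyfit(s[k],P[k,2],1)
        print(n,m.sum(),"s",s.min().round(),s.max().round(),"noseup deg",np.degrees(np.arctan(a)).round(1),"z@grip",b.round(1))
E
python3 -c "
from beads import *
go('h2')
from pitch import *
pitch()"
```

```text
t 10.22 tcp [472.2 196.4  19.7] jawdeg -11.6 z [ 0.004 -0.001 -1.   ] w 17.0 F [ 0.4 -2.   0.8] q [-0.76  0.48  0.37  2.07 -0.28  0.63 -0.41]
top 112 [454. 120.  30.] s 166.0 l -2.0
side 13 [447. 129.  28.] s 160.0 l -11.0
top few 0
side 71 s -49.0 10.0 noseup deg 8.4 z@grip 84.8
```

View pics/h2.png

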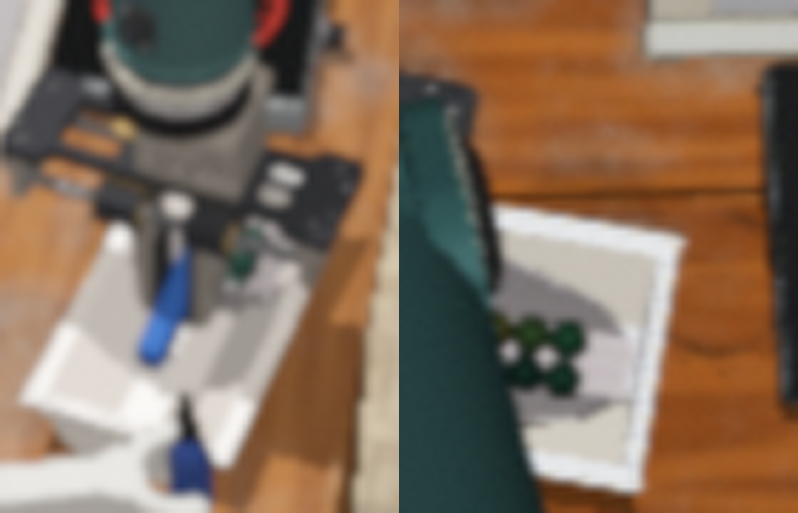

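Emit:
carry_out --increments "1 0 0 0 0; 1 0 0 0 0; 1 0 0 0.005 0; 1 0 0 0.015 0; 1 0 0 0.03 0; 1 0 0 0.045 0; 1 0 0 0.065 0; 1 0 0 0.085 0; 1 0 0 0.105 0; 1 0 0 0.12 0; 1 0 0 0.13 0; 1 0 0 0.135 0" --newtons 60

```text
t: 11.42
tcp_pos: [472.8, 197.2, 156.9]
tool_rot: [-3.123, 0.318, -0.01]
contact_force: [-1.1, 0.0, -2.8]
gripper_width: 16.3
```

```bash
python3 - <<'E'
from meas import *
from pitch import *
tool(); pitch()
from scipy.optimize import least_squares
for n in("top","side"):
    c,W=shot(n); m=roi(W,(440,600),(-290,-135),(79,92)); P=W[m][:,:2]
    f=lambda v:np.hypot(P[:,0]-v[0],P[:,1]-v[1])-v[2]
    r=least_squares(f,[508,-198,50],loss="soft_l1",f_scale=2); print(n,len(P),r.x)
    for k in("bead0_center",):
        for q in spot_in(n,k)[:7]: 
            l,t,w,h=map(int,q["box"]); print(q["conf"],q["box"],W[t+h//2,l+w//2])
    x=c["frame"][165:255,270:340] if n=="top" else c["frame"][150:240,260:330]
    cv2.imwrite(f"pics/h_{n}.png",cv2.resize(x[...,::-1],None,fx=5.7,fy=5.7,interpolation=cv2.INTER_CUBIC))
cv2.imwrite(f"pics/h3.png",np.hstack([cv2.imread("pics/h_side.png"),cv2.imread("pics/h_top.png")]))
E
```

```text
t 11.42 tcp [472.8 197.2 156.9] jawdeg -11.6 z [ 0.007  0.002 -1.   ] w 16.3 F [-1.1  0.  -2.8] q [-0.85  0.26  0.45  1.98 -0.14  0.92 -0.52]
top few 0
side 91 s -50.0 16.0 noseup deg 7.2 z@grip 222.4
top 248 [ 521.45520591 -205.07154044   50.02441331]
0.52 [304.9, 225.4, 9.4, 6.2] [440.3984965  115.41884566 167.93013122]
0.5 [306.3, 218.5, 8.0, 3.1] [461.9655878  110.32502544 173.20503051]
side 51 [ 485.64736159 -209.5370288    30.20626911]
```

View pics/h3.png

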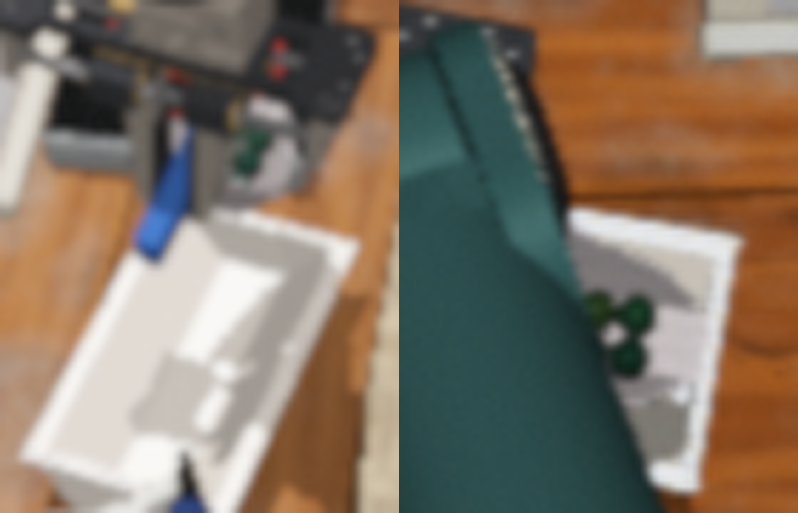

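Emit:
carry_out --increments "1 0 -0.004 0 0.02; 1 0 -0.012 0 0.06; 1 0 -0.025 0 0.12; 1 0 -0.043 0 0.18; 1 0 -0.065 0 0.25; 1 0 -0.09 0 0.32; 1 0 -0.114 0 0.39; 1 0 -0.136 0 0.46; 1 0 -0.154 0 0.52; 1 0 -0.168 0 0.57; 1 0 -0.178 0 0.6; 1 0 -0.184 0 0.61"

```text
t: 12.72
tcp_pos: [470.9, 10.7, 153.3]
tool_rot: [3.077, 0.633, 0.002]
contact_force: [0.4, 1.2, -2.8]
gripper_width: 16.7
```

Emit:
carry_out --increments "1 0 -0.004 0 0.02; 1 0 -0.012 0 0.06; 1 0 -0.025 0 0.12; 1 0 -0.043 0 0.18; 1 0 -0.065 0 0.25; 1 0 -0.09 0 0.32; 1 0 -0.114 0 0.39; 1 0 -0.136 0 0.46; 1 0 -0.154 0 0.52; 1 0 -0.168 0 0.57; 1 0 -0.178 0 0.6; 1 0 -0.184 0 0.61"

```text
t: 13.72
tcp_pos: [470.3, -174.4, 152.7]
tool_rot: [-2.745, -1.527, 0.001]
contact_force: [-0.0, 0.4, -1.4]
gripper_width: 16.4
```

```bash
cat > pose2.py <<'E'
from meas import *
def pitch(name=None,D=None):
    o=observe(); p=o["tcp_pos"]; R=cv2.Rodrigues(np.array(o["tool_rot"]))[0]; j=R[:2,0]; dd=np.array([j[1],-j[0]])
    tool(); print("F",o["moment"].round(2))
    print("scoop dir",dd.round(2),"pan centre rel: ahead",(np.array([521,-205])-p[:2])@dd,"lat",(np.array([521,-205])-p[:2])@j)
    ims=[]
    for n in("top","side"):
        c,W=shot(n); H,S,V=cv2.split(cv2.cvtColor(c["frame"],cv2.COLOR_RGB2HSV))
        ims.append(cv2.resize((c["frame"][150:250,370:470] if n=="top" else c["frame"][80:180,255:355])[...,::-1],None,fx=4,fy=4,interpolation=cv2.INTER_CUBIC))
        m=(H>100)&(H<130)&(S>120)&roi(W,(340,600),(p[1]-140,p[1]+140),(p[2]-60,p[2]+140))
        if m.sum()<12: print(n,"few",m.sum()); continue
        P=W[m]; s=(P[:,:2]-p[:2])@dd; k=np.abs((P[:,:2]-p[:2])@j)<25; P=P[k];s=s[k]
        if len(s)<8: print(n,"few"); continue
        a,b=np.polyfit(s,P[:,2],1)
        print(n,len(s),"s",s.min().round(),s.max().round(),"noseup",np.degrees(np.arctan(a)).round(1),"z@grip",b.round(1))
    if name: cv2.imwrite(f"pics/{name}.png",np.hstack(ims))
E
python3 -c "
from pose2 import *
pitch('p1')"
```

```text
t 13.72 tcp [ 470.3 -174.4  152.7] jawdeg 58.2 z [-0.001  0.001 -1.   ] w 16.4 F [-0.   0.4 -1.4] q [-0.13  0.25  0.49  2.01 -0.15  0.91  1.45]
F [ 0.06  0.07 -0.  ]
scoop dir [ 0.85 -0.53] pan centre rel: ahead 59.22495060035839 lat 0.7202021350473202
top 119 s -50.0 -12.0 noseup 9.3 z@grip 219.9
side 55 s -49.0 -2.0 noseup 9.8 z@grip 217.6
```

View pics/p1.png

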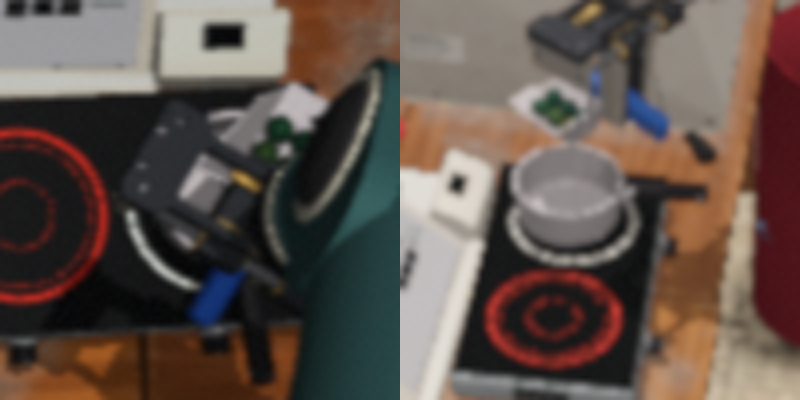

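Emit:
carry_out --increments "1 -0.002 0.001 0 0; 1 -0.006 0.004 -0.002 0; 1 -0.01 0.006 -0.004 0; 1 -0.014 0.009 -0.006 0; 1 -0.017 0.011 -0.006 0; 1 -0.017 0.011 -0.006 0; 1 -0.017 0.011 -0.006 0; 1 -0.017 0.011 -0.006 0" --newtons 20

```text
t: 14.48
tcp_pos: [453.7, -162.9, 147.0]
tool_rot: [-2.746, -1.525, -0.001]
contact_force: [0.4, 0.5, -3.2]
gripper_width: 16.9
```

```bash
python3 -c "
from pose2 import *
pitch('p2')"
```

```text
t 14.48 tcp [ 453.7 -162.9  147. ] jawdeg 58.1 z [ 0.  0. -1.] w 16.9 F [ 0.4  0.5 -3.2] q [-0.15  0.22  0.49  2.06 -0.14  0.89  1.43]
F [ 0.06  0.08 -0.03]
scoop dir [ 0.85 -0.53] pan centre rel: ahead 79.3371308124004 lat -0.1937353484937915
top 106 s -49.0 -13.0 noseup -1.0 z@grip 208.9
side 61 s -52.0 -4.0 noseup 7.6 z@grip 210.5
```

Emit:
carry_out --increments "1 0 0 0 0; 1 0 0 0 0; 1 0 0 0 0" --newtons 12

```text
t: 14.83
tcp_pos: [453.8, -163.1, 147.0]
tool_rot: [-2.746, -1.525, -0.0]
contact_force: [0.6, 0.1, -2.3]
gripper_width: 16.8
```

```bash
python3 -c "
from pose2 import *
pitch('p2')"
```

```text
t 14.83 tcp [ 453.8 -163.1  147. ] jawdeg 58.1 z [ 0.  0. -1.] w 16.8 F [ 0.6  0.1 -2.3] q [-0.15  0.23  0.49  2.06 -0.14  0.89  1.43]
F [0.02 0.17 0.  ]
scoop dir [ 0.85 -0.53] pan centre rel: ahead 79.16131270252498 lat 0.008988313978945686
top 103 s -49.0 -14.0 noseup 2.6 z@grip 209.3
side 60 s -50.0 -4.0 noseup 9.6 z@grip 211.2
```

Emit:
carry_out --increments "1 0 0 0 0; 1 0 0 0 0; 1 0 0 0 0" --newtons 7

```text
t: 15.18
tcp_pos: [453.7, -163.1, 147.0]
tool_rot: [-2.746, -1.525, -0.0]
contact_force: [0.2, 0.6, -3.4]
gripper_width: 16.9
```

```bash
python3 -c "
from pose2 import *
pitch('p2')"
```

```text
t 15.18 tcp [ 453.7 -163.1  147. ] jawdeg 58.1 z [ 0.  0. -1.] w 16.9 F [ 0.2  0.6 -3.4] q [-0.15  0.23  0.49  2.06 -0.14  0.89  1.43]
F [ 0.05  0.18 -0.01]
scoop dir [ 0.85 -0.53] pan centre rel: ahead 79.25599095848402 lat 0.0018032330051972864
top 97 s -48.0 -11.0 noseup -17.9 z@grip 215.1
side 45 s -46.0 27.0 noseup -27.5 z@grip 208.8
```

Emit:
carry_out --increments "1 0 0 0 0; 1 0 0 0 0; 1 0 0 0 0; 1 0 0 0 0; 1 0 0 0 0" --newtons 40

```text
t: 15.7
tcp_pos: [453.6, -163.0, 146.9]
tool_rot: [-2.746, -1.525, -0.0]
contact_force: [-0.6, 0.6, -1.0]
gripper_width: 16.6
```

```bash
cat > pic.py <<'E'
from pose2 import *
def pan_view(name):
    pitch(name)
    for n in("top","side"):
        c,W=shot(n); H,S,V=cv2.split(cv2.cvtColor(c["frame"],cv2.COLOR_RGB2HSV))
        m=((H>35)&(H<90)&(S>60)&(V<140)&roi(W,(430,600),(-280,-100),(35,200))); print(n,"green",rot(W,m))
E
python3 -c "
from pic import *
pan_view('p3')"
```

```text
t 15.7 tcp [ 453.6 -163.   146.9] jawdeg 58.1 z [-0.     0.001 -1.   ] w 16.6 F [-0.6  0.6 -1. ] q [-0.15  0.23  0.49  2.06 -0.14  0.89  1.43]
F [ 0.06  0.04 -0.  ]
scoop dir [ 0.85 -0.53] pan centre rel: ahead 79.37803798371174 lat 0.010986285842919627
top 89 s -46.0 -5.0 noseup -31.1 z@grip 208.4
side 44 s -44.0 19.0 noseup -27.0 z@grip 210.7
top green (89, array([ 542. , -216.9,   59.3]), [array([ 542. , -217.5]), array([29.5, 32. ]), np.float64(59.4)], array([55., 59., 65.]))
side green (29, array([ 542.4, -218. ,   58.9]), [array([ 542.2, -216.9]), array([26.1, 29.8]), np.float64(61.5)], array([54., 58., 64.]))
```

View pics/p3.png

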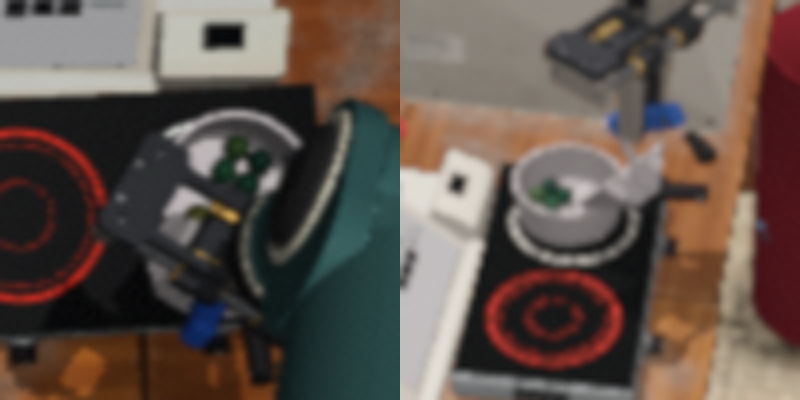

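Emit:
carry_out --increments "1 0 0 0.008 0; 1 0 0 0.02 0; 1 0 0 0.035 0; 1 0 0.005 0.05 -0.02; 1 0.003 0.02 0.06 -0.1; 1 0.006 0.04 0.06 -0.2; 1 0.009 0.07 0.06 -0.3; 1 0.012 0.1 0.06 -0.4; 1 0.015 0.13 0.06 -0.5; 1 0.018 0.16 0.06 -0.6; 1 0.02 0.185 0.06 -0.7; 1 0.02 0.2 0.06 -0.75" --newtons 60

```text
t: 16.9
tcp_pos: [473.8, 40.3, 207.5]
tool_rot: [-3.113, -0.411, -0.002]
contact_force: [-0.1, 0.5, -1.0]
gripper_width: 16.6
```

```bash
python3 - <<'E'
from meas import *
tool()
for n in("top","side"):
    c,W=shot(n); H,S,V=cv2.split(cv2.cvtColor(c["frame"],cv2.COLOR_RGB2HSV))
    m=((H>35)&(H<95)&(S>60)&(V<140)&roi(W,(430,600),(-280,-100),(35,200))); print(n,"green",rot(W,m))
    print(spot_in(n,"bead0_center")[:6])
    if n=="top": cv2.imwrite("pics/p4.png",cv2.resize(c["frame"][165:265,330:470,::-1],None,fx=5,fy=5,interpolation=cv2.INTER_CUBIC))
    rim=roi(W,(440,600),(-290,-135),(79,92)); print("rim",rot(W,rim)); print("hd",rot(W,(V<80)&roi(W,(340,460),(-290,-150),(66,100))))
E
```

```text
t 16.9 tcp [473.8  40.3 207.5] jawdeg 15.0 z [ 0.001  0.002 -1.   ] w 16.6 F [-0.1  0.5 -1. ] q [-0.52  0.13  0.4   2.   -0.06  1.02  0.17]
top green (129, array([ 522.6, -200.5,   56.1]), [array([ 493.3, -180.8]), array([ 64.4, 155.6]), np.float64(39.2)], array([40., 58., 65.]))
[{'box': [406.5, 179.7, 40.3, 66.4], 'conf': 0.37}]
rim (259, array([ 512.2, -210.6,   85. ]), [array([ 513.7, -200.1]), array([101.4, 124.1]), np.float64(62.9)], array([80., 85., 91.]))
hd (170, array([ 427.5, -214.6,   82.4]), [array([ 427.3, -215.1]), array([65.7, 19. ]), np.float64(2.9)], array([75., 83., 87.]))
side green (8, array([ 552. , -217.1,   58.7]), [array([ 552.9, -216.6]), array([ 9.6, 24.9]), np.float64(19.1)], array([54., 59., 63.]))
[]
rim (62, array([ 509.8, -202.2,   83.8]), [array([ 509.7, -211.2]), array([132.4,  80. ]), np.float64(21.8)], array([80., 83., 90.]))
hd (70, array([ 434.2, -214.2,   80.4]), [array([ 430. , -215.1]), array([59.5, 19.5]), np.float64(10.1)], array([70., 81., 87.]))
```

View pics/p4.png

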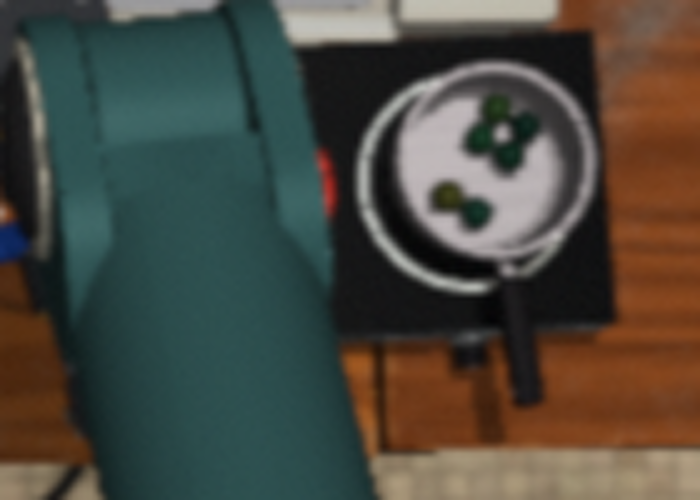

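Emit:
carry_out --increments "1 0.001 0.02 0 -0.05; 1 0.002 0.05 0 -0.12; 1 0.003 0.08 0 -0.2; 1 0.004 0.115 0 -0.28; 1 0.005 0.145 0 -0.36; 1 0.006 0.17 0 -0.42; 1 0.007 0.19 -0.005 -0.46; 1 0.007 0.194 -0.025 -0.465; 1 0.007 0.194 -0.055 -0.465; 1 0.007 0.194 -0.085 -0.465; 1 0.007 0.194 -0.11 -0.465; 1 0.007 0.194 -0.12 -0.465"

```text
t: 18.1
tcp_pos: [479.2, 227.6, 84.3]
tool_rot: [3.122, -0.315, -0.005]
contact_force: [0.1, -0.1, -1.7]
gripper_width: 16.4
```

```bash
python3 -c "
from pose2 import *
pitch()"
```

```text
t 18.1 tcp [479.2 227.6  84.3] jawdeg -11.5 z [-0.004 -0.004 -1.   ] w 16.4 F [ 0.1 -0.1 -1.7] q [-0.75  0.39  0.29  1.98 -0.15  0.79 -0.57]
F [-0.08  0.16  0.04]
scoop dir [-0.2  -0.98] pan centre rel: ahead 415.5073010442493 lat 127.38071593948274
top few 0
side 50 s -43.0 1.0 noseup -22.2 z@grip 150.9
```

Emit:
carry_out --increments "1 0 0 -0.005 0; 1 0 0 -0.011 0; 1 0 0 -0.017 0; 1 0 0 -0.023 0; 1 0 0 -0.029 0; 1 0 0 -0.035 0; 1 0 0 -0.041 0; 1 0 0 -0.046 0; 1 0 0 -0.046 0" --newtons 10

```text
t: 18.95
tcp_pos: [484.0, 234.7, 43.6]
tool_rot: [-3.119, 0.312, -0.009]
contact_force: [0.2, 7.0, 10.1]
gripper_width: 17.0
```

```bash
python3 -c "
from pose2 import *
pitch()"
```

```text
t 18.95 tcp [484.  234.7  43.6] jawdeg -11.4 z [ 0.006  0.007 -1.   ] w 17.0 F [ 0.2  7.  10.1] q [-0.73  0.46  0.27  2.   -0.19  0.7  -0.54]
F [ 1.75  0.21 -0.06]
scoop dir [-0.2  -0.98] pan centre rel: ahead 423.62856780994576 lat 123.30567197516797
top few 0
side 90 s -72.0 4.0 noseup -16.9 z@grip 114.9
```

Emit:
carry_out --increments "1 -0.002 0 0.004 0; 1 -0.004 -0.001 0.004 0; 1 -0.004 -0.001 0.004 0; 1 -0.004 -0.001 0 0; 1 -0.004 -0.001 -0.004 0; 1 -0.004 -0.001 -0.008 0; 1 -0.004 -0.001 -0.008 0" --newtons 8

```text
t: 19.63
tcp_pos: [481.6, 236.5, 36.6]
tool_rot: [-3.114, 0.31, -0.013]
contact_force: [-0.1, 5.9, 6.0]
gripper_width: 16.9
```

```bash
python3 -c "
from pose2 import *
pitch()
from meas import *
c,W=shot('side'); cv2.imwrite('pics/s1.png',cv2.resize(c['frame'][170:260,240:330,::-1],None,fx=6,fy=6,interpolation=cv2.INTER_CUBIC))"
```

```text
t 19.63 tcp [481.6 236.5  36.6] jawdeg -11.4 z [ 0.01   0.011 -1.   ] w 16.9 F [-0.1  5.9  6. ] q [-0.73  0.47  0.26  2.01 -0.2   0.67 -0.54]
F [ 1.25 -0.04 -0.04]
scoop dir [-0.2  -0.98] pan centre rel: ahead 425.05501697055024 lat 125.70909457994946
top few 0
side 98 s -78.0 4.0 noseup -11.7 z@grip 109.7
```

Emit:
carry_out --increments "1 0 0.003 0 0; 1 0.001 0.006 -0.002 0; 1 0.001 0.009 -0.004 0; 1 0.002 0.012 -0.006 0; 1 0.002 0.014 -0.008 0; 1 0.002 0.016 -0.01 0; 1 0.002 0.016 -0.01 0; 1 0.002 0.016 -0.01 0" --newtons 6

```text
t: 20.45
tcp_pos: [482.9, 250.9, 26.0]
tool_rot: [-3.117, 0.311, -0.011]
contact_force: [-0.6, -0.4, -1.4]
gripper_width: 16.9
```

```bash
python3 -c "
from pose2 import *
pitch()"
```

```text
t 20.45 tcp [482.9 250.9  26. ] jawdeg -11.4 z [ 0.008  0.008 -1.   ] w 16.9 F [-0.6 -0.4 -1.4] q [-0.74  0.5   0.26  1.99 -0.2   0.66 -0.56]
F [-0.05  0.09  0.01]
scoop dir [-0.2  -0.98] pan centre rel: ahead 439.3930410488558 lat 127.44671727191351
top few 0
side 108 s -77.0 6.0 noseup -4.5 z@grip 98.0
```

Emit:
carry_out --increments "1 0 0.002 -0.002 0; 1 0 0.003 -0.004 0; 1 0 0.003 -0.004 0; 0.5 0 0.003 -0.004 0; 0.5 0 0.003 -0.004 0; 0.5 0 0.003 -0.004 0; 0.5 0 0.003 -0.004 0; 0.5 0 0.003 -0.004 0; 0.5 0 0.003 -0.004 0; 0.5 0 0.003 -0.004 0; 0.5 0 0.003 -0.004 0" --newtons 4

```text
t: 21.47
tcp_pos: [483.0, 253.9, 22.3]
tool_rot: [-3.117, 0.311, -0.012]
contact_force: [0.2, -0.7, 0.1]
gripper_width: 46.4
```

```bash
python3 -c "
from pose2 import *
pitch()"
```

```text
t 21.47 tcp [483.  253.9  22.3] jawdeg -11.4 z [ 0.008  0.009 -1.   ] w 46.4 F [ 0.2 -0.7  0.1] q [-0.75  0.5   0.25  1.99 -0.21  0.66 -0.56]
F [-0.09  0.06 -0.04]
scoop dir [-0.2  -0.98] pan centre rel: ahead 442.28572979487996 lat 127.98061900442787
top few 0
side 84 s -74.0 5.0 noseup -1.9 z@grip 89.8
```

Emit:
carry_out --increments "0.5 0 0 0.02 0; 0.5 0 0 0.05 0; 0.5 0 0 0.085 0; 0.5 0 0 0.115 0; 0.5 0 -0.02 0.12 -0.1; 0.5 -0.003 -0.055 0.12 -0.22; 0.5 -0.007 -0.095 0.12 -0.34; 0.5 -0.012 -0.135 0.12 -0.46; 0.5 -0.017 -0.175 0.12 -0.58; 0.5 -0.022 -0.21 0.12 -0.7; 0.5 -0.027 -0.24 0.12 -0.8; 0.5 -0.03 -0.26 0.12 -0.85"

```text
t: 22.57
tcp_pos: [452.2, -9.1, 142.5]
tool_rot: [-2.708, 1.58, -0.017]
contact_force: [-0.1, 0.5, 0.3]
gripper_width: 46.2
```

Emit:
carry_out --increments "0.5 -0.003 -0.02 0 -0.05; 0.5 -0.007 -0.055 0 -0.12; 0.5 -0.011 -0.095 0 -0.22; 0.5 -0.015 -0.13 0 -0.3; 0.5 -0.018 -0.16 0 -0.36; 0.5 -0.021 -0.185 0 -0.39; 0.5 -0.022 -0.202 0 -0.4; 0.5 -0.022 -0.208 0 -0.4; 0.5 -0.022 -0.208 0 -0.4; 0.5 -0.022 -0.208 0 -0.4"

```text
t: 23.4
tcp_pos: [430.4, -216.1, 142.3]
tool_rot: [-2.344, 2.087, -0.017]
contact_force: [-0.7, -0.1, -0.6]
gripper_width: 45.9
```

```bash
python3 - <<'E'
from meas import *
tool()
for n in("top","side"):
    c,W=shot(n); H,S,V=cv2.split(cv2.cvtColor(c["frame"],cv2.COLOR_RGB2HSV))
    P=W[(H>100)&(H<130)&(S>120)&roi(W,(400,600),(180,350),(50,130))]; P=P[~np.isnan(P).any(1)]
    r=cv2.minAreaRect(P[:,:2].astype(np.float32)); s=(P[:,:2]-[490.4,283.7])@d; print(n,"handle",r,np.polyfit(s,P[:,2],1)); 
    hd=(V<80)&roi(W,(340,445),(-290,-150),(66,100)); print("panhandle",rot(W,hd))
E
```

```text
t 23.4 tcp [ 430.4 -216.1  142.3] jawdeg -83.4 z [ 0.011 -0.005 -1.   ] w 45.9 F [-0.7 -0.1 -0.6] q [-0.27  0.26  0.77  2.08 -0.23  0.87 -0.82]
top handle ((488.2518615722656, 291.521728515625), (85.1419906616211, 15.216141700744629), 78.60474395751953) [1.05494682e-04 9.07280100e+01]
panhandle (12, array([ 397.7, -215.5,   81.9]), [array([ 396.7, -216.5]), array([12.3,  6.1]), np.float64(63.8)], array([75., 82., 88.]))
side handle ((487.3190002441406, 287.05291748046875), (76.5221939086914, 14.105692863464355), 77.30583190917969) [-1.46689310e-02  9.08157038e+01]
panhandle (50, array([ 424.3, -213. ,   82.7]), [array([ 422. , -214.3]), array([44.4, 21.7]), np.float64(2.8)], array([75., 83., 88.]))
```

Emit:
carry_out --increments "0.5 0 0.001 -0.02 0; 0.5 0 0.001 -0.05 0; 0.5 0 0.001 -0.08 0; 0.5 0 0.001 -0.1 0; 0.5 0 0.001 -0.115 0; 0.5 0 0.001 -0.12 0; 0.5 0 0.001 -0.12 0; 0.5 0 0.001 -0.12 0"

```text
t: 24.17
tcp_pos: [431.0, -214.1, 22.8]
tool_rot: [-2.346, 2.084, -0.018]
contact_force: [0.3, -0.5, 0.1]
gripper_width: 45.8
```

```bash
python3 - <<'E'
from meas import *
tool()
c,W=shot("side"); H,S,V=cv2.split(cv2.cvtColor(c["frame"],cv2.COLOR_RGB2HSV)); hd=(V<80)&roi(W,(340,460),(-290,-150),(66,100)); print("panhandle",rot(W,hd))
E
```

```text
t 24.17 tcp [ 431.  -214.1   22.8] jawdeg -83.2 z [ 0.011 -0.004 -1.   ] w 45.8 F [ 0.3 -0.5  0.1] q [-0.12  0.47  0.63  2.16 -0.47  0.63 -0.61]
panhandle (17, array([ 439.7, -199.3,   78.1]), [array([ 427.8, -202.1]), array([45.4, 41.6]), np.float64(33.9)], array([71., 77., 87.]))
```

Close gently.

Emit:
carry_out --increments "1 0 0 0 0; 1 0 0 0 0; 1 0 0 0 0; 1 0 0 0 0; 1 0 0 0 0; 1 0 0 0 0; 1 0 0 0 0; 1 0 0 0 0" --newtons 10

```text
t: 24.88
tcp_pos: [431.8, -214.9, 23.4]
tool_rot: [-2.344, 2.084, -0.021]
contact_force: [-0.1, -1.9, 1.9]
gripper_width: 16.0
```

```bash
python3 - <<'E'
from meas import *
tool()
for n in("top",):
    c,W=shot(n); H,S,V=cv2.split(cv2.cvtColor(c["frame"],cv2.COLOR_RGB2HSV))
    from scipy.optimize import least_squares
    P=W[roi(W,(455,600),(-290,-135),(79,92))][:,:2]
    r=least_squares(lambda v:np.hypot(P[:,0]-v[0],P[:,1]-v[1])-50,[515,-203],loss="soft_l1",f_scale=2); print(n,len(P),"pan",r.x)
    red=((H<8)|(H>172))&(S>130)&roi(W,(420,600),(-140,0),(30,50)); Q=W[red][:,:2]; print("red",cv2.minEnclosingCircle(Q.astype(np.float32)),Q.mean(0),len(Q))
E
```

```text
t 24.88 tcp [ 431.8 -214.9   23.4] jawdeg -83.3 z [ 0.013 -0.005 -1.   ] w 16.0 F [-0.1 -1.9  1.9] q [-0.12  0.47  0.63  2.16 -0.47  0.63 -0.61]
top 204 pan [ 523.47338341 -204.16972549]
red ((513.2994995117188, -70.76568603515625), 62.14608383178711) [512.05079885 -71.09844048] 764
```

Emit:
carry_out --increments "1 0 0.002 0 0; 1 0 0.005 0 0; 1 -0.001 0.01 0 0; 1 -0.001 0.016 0 0; 1 -0.002 0.023 0 0; 1 -0.002 0.03 0 0; 1 -0.003 0.037 0 0; 1 -0.003 0.044 0 0; 1 -0.004 0.051 0 0; 1 -0.004 0.057 0 0; 1 -0.004 0.062 0 0; 1 -0.004 0.065 0 0" --newtons 12

```text
t: 25.93
tcp_pos: [427.7, -149.2, 23.4]
tool_rot: [-2.345, 2.083, -0.021]
contact_force: [1.1, -3.8, 2.9]
gripper_width: 16.6
```

```bash
cat > pan.py <<'E'
from meas import *
from scipy.optimize import least_squares
tool()
c,W=shot("top"); P=W[roi(W,(455,600),(-290,-10),(79,92))][:,:2]
r=least_squares(lambda v:np.hypot(P[:,0]-v[0],P[:,1]-v[1])-50,[515,observe()["tcp_pos"][1]+10],loss="soft_l1",f_scale=2); print(len(P),"pan",r.x)
p=W[roi(W,(450,600),(-290,-10),(70,105))]; q=p[np.hypot(p[:,0]-r.x[0],p[:,1]-r.x[1])<56]; A=np.c_[q[:,:2]-r.x,np.ones(len(q))]; k=np.linalg.lstsq(A,q[:,2],rcond=None)[0]; print("rim slope deg",np.degrees(k[:2]),"z",k[2],len(q))
E
python3 pan.py
```

```text
t 25.93 tcp [ 427.7 -149.2   23.4] jawdeg -83.2 z [ 0.013 -0.005 -1.   ] w 16.6 F [ 1.1 -3.8  2.9] q [-0.27  0.43  0.64  2.23 -0.46  0.6  -0.75]
198 pan [ 519.39140842 -140.26323135]
rim slope deg [-0.28477384  1.49828057] z 83.24074537287868 259
```

Pan follows, flat. Remaining (-6, +69).

Emit:
carry_out --increments "1 0 0.002 0 0; 1 0 0.006 0 0; 1 -0.001 0.011 0 0; 1 -0.001 0.018 0 0; 1 -0.002 0.025 0 0; 1 -0.003 0.033 0 0; 1 -0.004 0.041 0 0; 1 -0.004 0.049 0 0; 1 -0.005 0.056 0 0; 1 -0.006 0.062 0 0; 1 -0.006 0.067 0 0; 1 -0.006 0.069 0 0" --newtons 12

```text
t: 26.98
tcp_pos: [421.5, -79.0, 23.3]
tool_rot: [-2.347, 2.082, -0.019]
contact_force: [-0.6, -4.9, 3.3]
gripper_width: 17.0
```

```bash
python3 pan.py
```

```text
t 26.98 tcp [421.5 -79.   23.3] jawdeg -83.2 z [ 0.012 -0.005 -1.   ] w 17.0 F [-0.6 -4.9  3.3] q [-0.44  0.4   0.65  2.28 -0.44  0.57 -0.91]
166 pan [512.70340319 -70.06699084]
rim slope deg [-0.61642301  1.83044421] z 83.70690430855325 209
```

Emit:
carry_out --increments "0.5 0 0 0 0; 0.5 0 0 0 0; 0.5 0 0 0 0; 0.5 0 0 0 0; 0.5 0 0 0 0; 0.5 0 0 0 0; 0.5 0 0 0 0; 0.5 0 0 0 0; 0.5 0 0 0.02 0; 0.5 0 0 0.05 0; 0.5 0 0 0.085 0; 0.5 0 0 0.12 0"

```text
t: 28.03
tcp_pos: [420.5, -79.6, 144.1]
tool_rot: [-2.347, 2.085, -0.018]
contact_force: [1.6, 0.8, -0.2]
gripper_width: 45.6
```

Emit:
carry_out --increments "0.5 0 -0.01 0.02 0; 0.5 0 -0.04 0.04 0; 0.5 -0.01 -0.08 0.06 0; 0.5 -0.015 -0.12 0.07 0; 0.5 -0.02 -0.15 0.07 0; 0.5 -0.02 -0.18 0.07 0; 0.5 -0.02 -0.18 0.07 0; 0.5 -0.02 -0.18 0.07 0; 0.5 -0.02 -0.18 0.07 0; 0.5 -0.02 -0.18 0.07 0"

```text
t: 28.87
tcp_pos: [400.6, -258.1, 213.8]
tool_rot: [-2.349, 2.082, -0.016]
contact_force: [-0.6, 1.3, -0.1]
gripper_width: 45.5
```

```bash
python3 pan.py; python3 - <<'E'
from meas import *
c,W=shot("top",["drying_tube","gap_gauge","spare_cap"]); H,S,V=cv2.split(cv2.cvtColor(c["frame"],cv2.COLOR_RGB2HSV))
P=W[(H>100)&(H<130)&(S>120)&roi(W,(400,600),(180,350),(50,130))]; s=(P[:,:2]-[490.4,283.7])@d; print("scoop handle",P.mean(0),np.polyfit(s,P[:,2],1))
cv2.imwrite("pics/end.png",cv2.resize(c["frame"][160:265,200:465,::-1],None,fx=3,fy=3,interpolation=cv2.INTER_CUBIC))
E
```

```text
t 28.87 tcp [ 400.6 -258.1  213.8] jawdeg -83.1 z [ 0.009 -0.005 -1.   ] w 45.5 F [-0.6  1.3 -0.1] q [-0.4   0.15  1.01  2.03 -0.15  1.03 -0.77]
198 pan [513.22528081 -69.57467314]
rim slope deg [-0.70779301  2.1101019 ] z 83.82820746174339 251
top drying_tube 0.72 [110, 235, 78, 14] [408. 480. 257.]
top spare_cap 0.61 [356, 183, 43, 69] [476. -76.  42.]
top spare_cap 0.53 [226, 177, 12, 9] [584. 317.  13.]
scoop handle [488.27387097 291.34551615  91.07768208] [7.95604133e-03 9.11338992e+01]
```

```bash
python3 - <<'E'
from meas import *
c,W=shot("top"); H,S,V=cv2.split(cv2.cvtColor(c["frame"],cv2.COLOR_RGB2HSV))
m=((H>25)&(H<95)&(S>60)&(V<140)&roi(W,(465,560),(-118,-22),(44,75))); print("beads in pan",rot(W,m))
m2=((H>35)&(H<95)&(S>60)&(V<110)&roi(W,(400,560),(50,270),(8,60))); print("green in trough px",m2.sum())
red=((H<8)|(H>172))&(S>130)&roi(W,(420,600),(-150,10),(30,52)); Q=W[red]; a=np.degrees(np.arctan2(Q[:,1]+70,Q[:,0]-513)); r=np.hypot(Q[:,0]-513,Q[:,1]+70); print("red r pct",np.percentile(r,[5,50,95]),np.histogram(a,8,(-180,180))[0])
a0=cv2.imread("pics/top0.png"); df=np.abs(a0[178:206,180:212].astype(int)-c["frame"][178:206,180:212,::-1]).max(); print("gauge region max diff",df)
hand_in()
E
```

```text
beads in pan (116, array([518.5, -72.1,  59.5]), [array([515.9, -70.2]), array([28.9, 65.3]), np.float64(58.5)], array([54., 60., 65.]))
green in trough px 0
red r pct [49.3323702  56.46674928 60.85657371] [30 15  0  0 33 62 83 75]
gauge region max diff 4
the job is handed in; nothing more can be done
```

The job is done and handed in at about 29 s. All six beads are in the pan and the pan stands in the red ring. The scoop is back in the trough.

- **Beads:** I pushed the scoop along the channel to gather the beads. I then tilted its nose up to carry them and let it droop over the pan with a light grip. A picture showed all six in the pan while it still stood on the white ring. The trough was clear of green pixels at the last check.
- **Scoop:** It stands level in the trough, with the handle top at 91 mm and no slope, close to where it started. The first try at lowering it jammed lightly (about 12 N). I re-centred it and it then settled flat.
- **Pan:** I slid it across by the handle at constant height. Its centre measured (513, -70) mm against the ring's (513, -71) mm. The rim fit gave up to about 2° of slope, which I took as depth noise.
- **Bystanders:** The drying tube and the cap were found close to their starting positions, within the networks' scatter. The network missed the gap gauge at the end, but its image region was unchanged.

**Disagreements:**
- The cameras put the fingertips about 36 mm above the reported TCP height. My first grasp therefore closed above the scoop handle without contact. I corrected for this in all later moves.
- I could not view a final picture because the 12-view limit was reached, so the last checks were numeric only.

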